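Flip the round status flag to out of service

ROBOT

A 6-joint arm with a two-finger parallel gripper is mounted at the origin on the work surface. World frame = base frame: x ahead of the robot, y to its left, z up, the work surface at z = 0. Lengths are in m, angles in rad, forces in N, time in s.
With the tool pointing down it reaches from about 0.35 to 0.85 m from the base axis. Payload 8.1 kg.
Tool frame: the origin (TCP) lies midway between the tips of the shut fingers; the grasp point (between the pads) lies 19 mm behind it; z points along the fingers, y is the direction in which the jaws open and shut (so a half turn about z gives the same grasp; the last joint's range is limited). The gripper opens to 93 mm and grips with 3 to 60 N. Pads are 15 mm wide; open, the fingers measure 128 mm over their backs; the gripper's body (75 mm by 188 mm) begins 65 mm behind the grasp point.
Start: joints at [-1.261, 0.13, 1.488, -0, 1.523, -0.085], TCP at [0.231, -0.554, 0.219] pointing down, gripper open.
Joint ranges: [-2.96, 2.96], [-0.89, 2.26], [0.02, 2.5], [-1.34, 4.48], [0, 2.73], [-2.66, 2.66]. Speed limits (rad/s): [2.39, 2.39, 2.79, 3.14, 3.14, 3.14].

INTERFACE

Orientations are given as a rotation vector (axis times angle).
In Python, from plant import robot gives the robot as it stands. The module is installed in compiled form; this text tells all that it offers.
- The arm moves only by the shell command python3 -m pendant 'ROWS' [FORCE]. ROWS is JSON, a list of rows, each an object with "translation": the shift along the tool's x, y, z in mm, a list of three; "twist": the turn, a rotation vector about the tool's x, y, z in rad, a list of three; "grip": the opening, from -1 (shut) to 1 (fully open). A call has exactly 10 rows; each row shifts and turns the pose as measured when the row begins, along the tool's axes as they then stand; what a row does not reach is not made up. A row lasts 1/10 s, in which the tool goes at most 50 mm and 8.59 degrees, less where a joint would pass 70% of its speed; a pose out of reach is approached as far as the arm can. A call is refused whole if a number of a shift passes 50 or a number of a turn 0.15, either way. A call with a gripper value outside its range is refused whole. The fingers move at their own pace and stop on an object; FORCE is the grip in N (left out, the last holds). Time passes only in rows, so rows that do not move let the fingers close, or fill a call up. It gives the time, the measured TCP pose, the force and the opening at its end, in the units of the state.
- robot.read_state(): the state, without advancing time (a new reading comes with each control period).
- robot.read_camera(name): name is "side" or "top"; returns (picture, depth): 480x640x3 uint8, red, green, blue; 480x640 float32, m along the optical axis (not along the pixel's ray), 0 where there is no reading.
- robot.camera_info(name): a dict with "vertical_fov" (degrees; the focal length in pixels is half the picture's height over the tangent of half this angle, whatever the lens; pixels are square), "cx", "cy" (the principal point, pixels), "cam_to_world" (4x4, takes a point from camera to world coordinates). Camera axes: x right, y up, looking along -z (the intrinsics and any distortion apply to the point x, -y, -z); pixel columns grow to the right and rows downward; lengths in m; the calibration is good to about 2 mm. A picture is of the moment at which its call begins. camera_info takes no time and is no camera call.
- robot.close_job(): hands the job in, once; it reports no verdict.
The state is a dict: "t": time; "q": joint angles; "dq": joint speeds; "joint_torque": joint torques, N m; "tool_pos": TCP position; "orientation": TCP orientation; "force": force on the tool from outside, world axes, zero at the start; "wrist_torque": the same for the moment, N m; "opening": finger opening in m.
Only numpy, scipy, OpenCV 4.12 (cv2) and the standard library are available. Lean on these libraries where they do the work, as an engineer would, in place of code of your own. Each camera call takes 0.05 s, during which the arm holds its last target. There are 200 camera calls.

TASK

Mark the machine with the round flag as out of service: with a fingertip, push the round flag up and right over its hinge and press it down until it lies flat on the other side of its stand, showing the crossed face. Only push it, do not pick up, shove away or tip its stand, and leave the square and pointed flags and everything else on the bench as they are.

Things in the scene. Friction and masses are not known exactly. Their poses are not given: they have to be found in the camera images.
- stand_round: Stand of the ROUND flag: steel foot 110 x 130 mm (x, y), 14 mm high, a 34 x 36 mm column, and on top a cradle plate 56 x 70 mm whose upper face is 85 mm above the table. About 2 kg, loose on the table. Origin: centre of the foot's underside. x is parallel to the hinge axis, z up. The flag lies over its +y side at the start and must end over its -y side.
- pivot_round (a point): Middle of the hinge axis of the round flag, 89 mm above the stand's underside, straight above its origin; axes as the stand's.
- tip_round (a point): Outermost point of the round flag's rim, middle of its thickness, 102 mm from the hinge axis; turns with the flag. The flag: 6 mm aluminium plate, about 60 g, a 36 mm wide neck ending in a 64 mm disc centred 70 mm from the hinge. The cradle reaches only 35 mm from the hinge: the disc overhangs, free space beneath. Plain face up at the start, raised cross on the other face.
- flag_round (a joint): Angle of the round flag about its hinge (stand's +x axis): 0 = flat on the cradle pointing to the stand's +y, pi/2 = straight up, pi = flat on the cradle pointing to -y; stops at 0 and pi. Starts between 0 and 0.2. The hinge is stiff (friction 0.08 N m: 1 to 2 N near the rim moves it): the flag stays at any angle where it is left and does not fall over by itself.
- flag_square (a joint): Angle of the neighbouring flag with a square plate 64 x 62 mm on an equal stand, same meaning as flag_round; to be left as it is.
- flag_pointed (a joint): Angle of the neighbouring flag with a triangular plate (70 mm wide near the hinge, narrowing to a point) on an equal stand, same meaning; to be left as it is.
- stand_square: Stand of the square flag, built as stand_round, same size; origin under the centre of the foot, its flag over its +y side.
- stand_pointed: Stand of the pointed flag, built as stand_round, same size; origin under the centre of the foot, its flag over its +y side.
- tape: Loose roll of grey tape lying flat, 90 mm across, 24 mm high; origin under its centre. Bystander.
- screwdriver: Loose screwdriver lying on the table near the robot, handle towards its -x. Bystander.
- block: Loose steel setting block 50 x 75 x 25 mm; origin under its centre. Bystander.
- glue: Loose upright bottle, 52 mm across, 130 mm high; origin under its centre. Bystander.
- mug: Loose white mug, 80 mm across, 90 mm high, handle to its +y; origin under its centre. Bystander.
- wrench: Loose steel wrench lying on the table, along its x. Bystander.
- nut: Loose round steel collar nut, 32 mm across, 14 mm high; origin under its centre. Bystander.
Not all that is in view belongs to the job. What is shaped like the stand_round but turquoise is not meant. What is shaped like the stand_pointed but pink is not meant.

How it is judged:
At the end, for the whole second after the job is handed in: The round flag lies flat on the other side of its stand (hinge angle over 3.0 rad of pi) and at rest; the square and pointed flags still lie on their first side (under 0.3 rad); all three stands are upright on the table within 50 mm of where they began, and the other things within 30 mm (value of joint flag_round above 3 rad and velocity of joint flag_round below 0.1 rad/s and value of joint each of flag_square, flag_pointed below 0.3 rad and angle between each of stand_round, stand_square, stand_pointed's own z axis and vertical below 0.06 rad and height (world z) of each of stand_round, stand_square, stand_pointed below 0.006 m and distance of each of stand_round, stand_square, stand_pointed from where it was at the start of the episode below 0.05 m and distance of each of tape, screwdriver, block, glue, mug, wrench, nut from where it was at the start of the episode below 0.03 m); the robot touches nothing.
It fails at once if a flag stand is lifted off the table or tipped (height (world z) of any of stand_round, stand_square, stand_pointed above 0.015 m or angle between any of stand_round, stand_square, stand_pointed's own z axis and vertical above 0.2 rad).
It fails at once if a flag stand is pushed more than 50 mm (distance of any of stand_round, stand_square, stand_pointed from where it was at the start of the episode above 0.05 m).
It fails at once if the square or the pointed flag is turned up (value of joint any of flag_square, flag_pointed above 0.4 rad).
It fails at once if a bystander is moved more than 30 mm (distance of any of tape, screwdriver, block, glue, mug, wrench, nut from where it was at the start of the episode above 0.03 m).
It also fails if it takes over 45 s, if anything falls off the work surface, if the arm or the gripper's body presses on something with over 40 N, if the wrist force passes 120 N, or if a joint passes its speed limit or range.

## Working session

There is one attempt and no reset: what is moved stays moved. The work goes in short steps, Python scripts to look and compute and a shell command to move; the robot and the scene stay as the last step left them, time stands still between calls to the robot, and variables do not carry over. Pictures are saved under pics/ and viewed, about 8 in all and at most 12, crops included, and the job is handed in when it is done.

```bash
mkdir -p pics; ls; python3 - <<'E'
from plant import robot
import cv2,numpy as np
for n in("top","side"):
    p,d=robot.read_camera(n); i=robot.camera_info(n); print(n,i)
    np.savez(f"pics/{n}0.npz",p=p,d=d); cv2.imwrite(f"pics/{n}0.png",p[:,:,::-1])
print(robot.read_state())
E
```

```text
pics
top {'vertical_fov': 47.90783667336264, 'cx': 317.4223293242266, 'cy': 232.7527534663692, 'cam_to_world': array([[ 0.02696028,  0.99208898, -0.12260751,  0.3582176 ],
       [-0.99963503,  0.02654563, -0.00501448, -0.04360332],
       [-0.00172012,  0.12269795,  0.99244257,  1.44405093],
       [ 0.        ,  0.        ,  0.        ,  1.        ]])}
side {'vertical_fov': 43.60198627100639, 'cx': 328.22932333543633, 'cy': 238.60164953911934, 'cam_to_world': array([[ 0.99591804,  0.04107452, -0.08037503,  0.38928701],
       [-0.08771532,  0.65044934, -0.75446781, -1.2148129 ],
       [ 0.02129048,  0.75843822,  0.6513971 ,  1.06069364],
       [ 0.        ,  0.        ,  0.        ,  1.        ]])}
{'t': 0.1, 'q': array([-1.26140860e+00,  1.31088836e-01,  1.48919548e+00,  9.81475156e-06,
        1.52297673e+00, -8.54128882e-02]), 'dq': array([ 9.99552338e-05, -2.25986258e-03, -2.85857531e-03,  6.25201252e-04,
       -3.60522099e-04, -1.77707683e-04]), 'joint_torque': array([-1.06650680e-04, -5.61342502e+01, -4.93096554e+01,  7.69982021e-02,
        2.91261863e-02, -5.93483628e-05]), 'tool_pos': array([ 0.23063332, -0.55334236,  0.21767665]), 'orientation': array([-3.07895545e+00, -6.15805522e-01,  2.77422962e-04]), 'force': array([ 0.44311162, -0.38658116,  0.09875999]), 'wrist_torque': array([ 0.01424112,  0.01836118, -0.03683288]), 'opening': 0.09320250565797736}
```

View pics/top0.png

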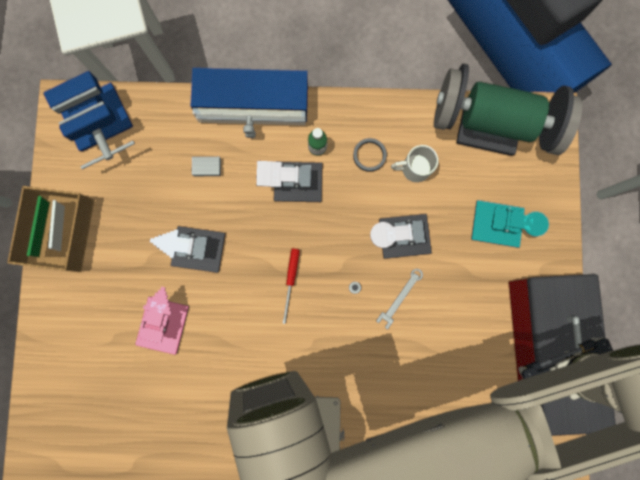

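View pics/side0.png

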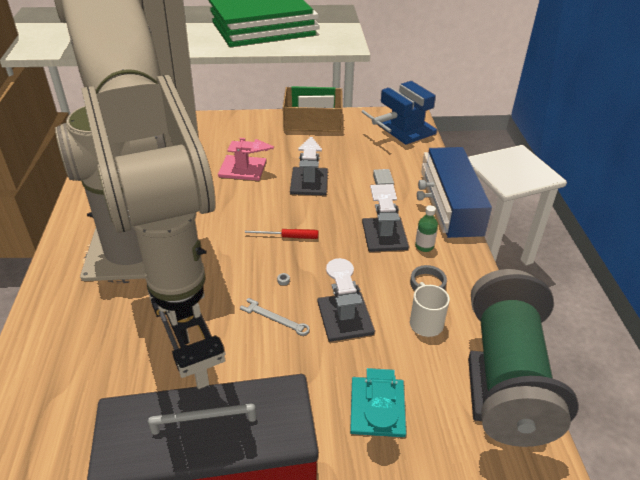

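The top view has image up = +x and left = +y. These could be taken for the round flag:
- white round flag at top (383,235), side (340,268)
- turquoise look-alike at top (536,224), excluded by colour
- white square flag at (269,174)
- white pointed flag at (172,243)
- pink look-alike at (160,302)

I choose the white disc at (383,235) with its stand at (407,236), and will check it in a crop while measuring.

```bash
cat > h.py <<'E'
import numpy as np, cv2
from plant import robot
def rays(n,uv):
    i=robot.camera_info(n); f=240/np.tan(np.radians(i["vertical_fov"]/2)); uv=np.atleast_2d(uv).astype(float)
    c=np.c_[(uv[:,0]-i["cx"])/f,-(uv[:,1]-i["cy"])/f,-np.ones(len(uv))]
    M=i["cam_to_world"]; return M[:3,3],c@M[:3,:3].T
def onz(n,uv,z):
    o,r=rays(n,uv); return o+r*((z-o[2])/r[:,2])[:,None]
def cloud(n,d):
    v,u=np.mgrid[:480,:640]; o,r=rays(n,np.c_[u.ravel(),v.ravel()]); P=o+r*d.reshape(-1,1); return P.reshape(480,640,3)
E
python3 - <<'E'
from h import *
big=[]
for n,(u0,v0,u1,v1) in dict(top=(355,205,445,265),side=(310,250,385,345)).items():
    z=np.load(f"pics/{n}0.npz"); p,d=z["p"],z["d"]; P=cloud(n,d)
    sub=np.zeros((480,640),bool); sub[v0:v1,u0:u1]=1
    hsv=cv2.cvtColor(p,cv2.COLOR_RGB2HSV)
    zz=P[...,2]
    for nm,m in dict(white=(hsv[...,2]>190)&(hsv[...,1]<40)&(zz>.05),foot=(hsv[...,2]<90)&(zz<.03)&(zz>.004)).items():
        m&=sub; Q=P[m&(d>0)]; vu=np.argwhere(m)
        k=cv2.minAreaRect(vu[:,::-1].astype(np.float32))
        print(n,nm,m.sum(),"med",np.median(Q,0).round(4),"min",np.percentile(Q,2,axis=0).round(4),"max",np.percentile(Q,98,axis=0).round(4),k)
        if nm=="foot":
            b=cv2.boxPoints(k); c=onz(n,b,.014); print(c.round(4),c.mean(0).round(4))
    big.append(cv2.resize(p[v0:v1,u0:u1,::-1],(390,390 if n=="side" else 260),interpolation=cv2.INTER_CUBIC))
a=np.zeros((390,780,3),np.uint8);a[:260,:390]=big[0];a[:,390:]=big[1];cv2.imwrite("pics/crop0.png",a)
z=np.load("pics/top0.npz");P=cloud("top",z["d"])
for u in range(366,436,3): print(u,P[235,u].round(3),z["p"][235,u])
for nm,uv in dict(mug=(421,162),tape=(370,155),glue=(317,140),nut=(355,287),sq=(297,175),wr=(402,300)).items(): print(nm,P[uv[1],uv[0]].round(3))
E
```

```text
top white 715 med [ 0.5278 -0.2124  0.095 ] min [ 0.4984 -0.2699  0.088 ] max [ 0.5516 -0.1738  0.1016] ((391.0, 234.0), (24.0, 40.0), 90.0)
top foot 724 med [ 0.5041 -0.2809  0.0136] min [ 0.48   -0.3317  0.0065] max [ 0.5867 -0.2172  0.0194] ((405.1452331542969, 235.87942504882812), (38.314632415771484, 46.27067565917969), 83.9909896850586)
[[ 0.5758 -0.2031  0.014 ]
 [ 0.5922 -0.3261  0.014 ]
 [ 0.4901 -0.3369  0.014 ]
 [ 0.4739 -0.215   0.014 ]] [ 0.533  -0.2703  0.014 ]
side white 649 med [ 0.5285 -0.2195  0.0952] min [ 0.4986 -0.2767  0.0897] max [ 0.5528 -0.1767  0.1003] ((340.54833984375, 275.25732421875), (33.60982894897461, 26.167312622070312), 84.5596694946289)
side foot 1535 med [ 0.5228 -0.2966  0.0139] min [ 0.4785 -0.3414  0.0063] max [ 0.5877 -0.2208  0.0236] ((347.8132629394531, 294.66650390625), (58.3447380065918, 96.18318176269531), 6.188615798950195)
[[ 0.4554 -0.3452  0.014 ]
 [ 0.5054 -0.0225  0.014 ]
 [ 0.6555 -0.0572  0.014 ]
 [ 0.5827 -0.3721  0.014 ]] [ 0.5498 -0.1993  0.014 ]
366 [ 0.534 -0.168 -0.004] [196 154 104]
369 [ 0.535 -0.176 -0.006] [195 162 125]

[... 357 characters left out ...]
27 225 224]
399 [ 0.525 -0.242  0.093] [227 225 225]
402 [ 0.525 -0.249  0.097] [226 225 223]
405 [ 0.525 -0.257  0.095] [226 225 224]
408 [ 0.526 -0.265  0.09 ] [224 223 222]
411 [ 0.526 -0.273  0.092] [206 208 207]
414 [ 0.528 -0.282  0.08 ] [140 148 149]
417 [ 0.527 -0.288  0.089] [138 146 148]
420 [ 0.528 -0.297  0.081] [138 148 149]
423 [ 0.528 -0.305  0.079] [121 130 130]
426 [ 0.537 -0.327  0.009] [74 75 76]
429 [ 0.537 -0.334  0.015] [131 109  88]
432 [ 0.539 -0.345 -0.001] [196 155 105]
435 [ 0.539 -0.352  0.001] [193 153 102]
mug [ 0.739 -0.314  0.002]
tape [ 0.755 -0.175  0.001]
glue [ 0.763 -0.029  0.103]
nut [ 0.394 -0.139  0.015]
sq [0.672 0.019 0.096]
wr [ 0.363 -0.265  0.004]
```

View pics/crop0.png

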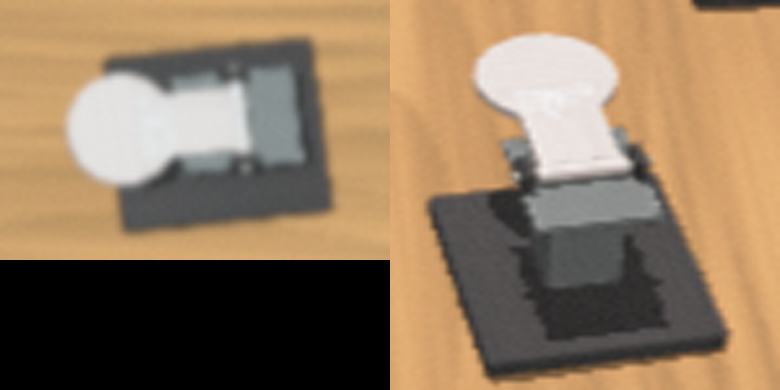

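The crop confirms it. It shows a plain white disc with its neck hinged at about pixel (410,233), lying over +y. The stand centre is about (0.533, -0.270), with yaw about 0.12 rad.

My plan is to shut the fingers and tilt the tool 45° with the tip toward the stand's -y, so one orientation can sweep the flag from under the rim to flat. First I lift and yaw.

```bash
python3 -m pendant '[{"translation":[0,0,-40],"twist":[0,0,-0.13],"grip":-1},{"translation":[0,0,-40],"twist":[0,0,-0.13],"grip":-1},{"translation":[0,0,-20],"twist":[0,0,-0.13],"grip":-1},{"translation":[0,0,0],"twist":[0,0,-0.13],"grip":-1},{"translation":[0,0,0],"twist":[0,0,-0.13],"grip":-1},{"translation":[0,0,0],"twist":[0,0,-0.13],"grip":-1},{"translation":[0,0,0],"twist":[0,0,-0.13],"grip":-1},{"translation":[0,0,0],"twist":[0,0,-0.13],"grip":-1},{"translation":[0,0,0],"twist":[0,0,-0.13],"grip":-1},{"translation":[0,0,0],"twist":[0,0,-0.13],"grip":-1}]' 10
cat >> h.py <<'E'
from scipy.spatial.transform import Rotation as Ro
YAW=0.12; PV=np.array([.533,-.270,.089]); S=Ro.from_euler("z",YAW).as_matrix()
def goal_R(t=np.pi/4):
    z=np.array([0,-np.sin(t),-np.cos(t)]); y=np.array([1.,0,0]); return S@np.c_[np.cross(y,z),y,z]
def stand(p): return S.T@(np.asarray(p)-PV*[1,1,0])   # stand frame, z from table
def world(s): return S@np.asarray(s)+PV*[1,1,0]
def report(goal=None,t=np.pi/4):
    s=robot.read_state(); R=Ro.from_rotvec(s["orientation"]).as_matrix()
    print("t",round(s["t"],2),"standframe mm",(1e3*stand(s["tool_pos"])).round(1),"F",s["force"].round(1),"q",s["q"].round(2))
    print("twist to go",Ro.from_matrix(R.T@goal_R(t)).as_rotvec().round(3))
    if goal is not None: print("tool shift mm",(1e3*R.T@(world(goal)-s["tool_pos"])).round(1))
E
python3 -c "
from h import *
report([0,.18,.26],0)"
```

```text
t: 1.1
tool_pos: [0.2299, -0.5508, 0.3153]
orientation: [-2.013, -2.398, -0.011]
force: [0.2, 0.3, -0.6]
opening: 0.0174
t 1.1 standframe mm [-334.6 -242.5  315.3] F [ 0.2  0.3 -0.6] q [-1.26  0.12  1.33  0.    1.71 -1.44]
twist to go [-0.002 -0.013  0.054]
tool shift mm [403.  357.1  60. ]
```

```bash
python3 -m pendant '[{"translation":[40,36,0],"twist":[0,0,0],"grip":-1},{"translation":[40,36,0],"twist":[0,0,0],"grip":-1},{"translation":[40,36,0],"twist":[0,0,0],"grip":-1},{"translation":[40,36,0],"twist":[0,0,0],"grip":-1},{"translation":[40,36,0],"twist":[0,0,0],"grip":-1},{"translation":[40,36,0],"twist":[0,0,0],"grip":-1},{"translation":[40,36,0],"twist":[0,0,0],"grip":-1},{"translation":[40,36,0],"twist":[0,0,0],"grip":-1},{"translation":[40,36,0],"twist":[0,0,0],"grip":-1},{"translation":[40,36,0],"twist":[0,0,0],"grip":-1}]'
python3 -c "
from h import *
report([0,.18,.26])"
```

```text
t: 2.1
tool_pos: [0.4913, -0.1225, 0.3139]
orientation: [-2.011, -2.386, -0.014]
force: [0.3, -0.7, -0.0]
opening: 0.0005
t 2.1 standframe mm [-23.7 151.4 313.9] F [ 0.3 -0.7 -0. ] q [-0.36 -0.13  1.58  0.02  1.71 -0.53]
twist to go [ 0.013 -0.807  0.05 ]
tool shift mm [26.2 25.5 54.3]
```

```bash
python3 -m pendant '[{"translation":[4,3,0],"twist":[0,-0.08,0.01],"grip":-1},{"translation":[4,3,0],"twist":[0,-0.08,0.01],"grip":-1},{"translation":[4,3,0],"twist":[0,-0.08,0.01],"grip":-1},{"translation":[4,3,0],"twist":[0,-0.08,0.01],"grip":-1},{"translation":[0,3,0],"twist":[0,-0.08,0.01],"grip":-1},{"translation":[0,3,0],"twist":[0,-0.08,0],"grip":-1},{"translation":[0,3,0],"twist":[0,-0.08,0],"grip":-1},{"translation":[0,3,0],"twist":[0,-0.08,0],"grip":-1},{"translation":[0,0,0],"twist":[0,-0.08,0],"grip":-1},{"translation":[0,0,0],"twist":[0,-0.09,0],"grip":-1}]'
python3 -c "
from h import *
report([0,.15,.055])"
```

```text
t: 3.1
tool_pos: [0.516, -0.096, 0.3112]
orientation: [1.612, 1.828, -0.688]
force: [-0.6, 0.0, -0.2]
opening: 0.0007
t 3.1 standframe mm [  3.9 174.8 311.2] F [-0.6  0.  -0.2] q [ 0.25 -0.1   1.77 -0.81  1.59  0.16]
twist to go [0.011 0.03  0.001]
tool shift mm [169.5  -5.9 193.7]
```

```bash
python3 -m pendant '[{"translation":[17,-1,19],"twist":[0,0.03,0],"grip":-1},{"translation":[17,-1,19],"twist":[0,0,0],"grip":-1},{"translation":[17,-1,19],"twist":[0,0,0],"grip":-1},{"translation":[17,-1,19],"twist":[0,0,0],"grip":-1},{"translation":[17,-1,19],"twist":[0,0,0],"grip":-1},{"translation":[17,0,19],"twist":[0,0,0],"grip":-1},{"translation":[17,0,19],"twist":[0,0,0],"grip":-1},{"translation":[17,0,19],"twist":[0,0,0],"grip":-1},{"translation":[17,0,19],"twist":[0,0,0],"grip":-1},{"translation":[10,0,10],"twist":[0,0,0],"grip":-1}]'
python3 - <<'E'
from h import *
report([0,.102,.055])
p,d=robot.read_camera("side"); cv2.imwrite("pics/side1.png",cv2.resize(p[150:380,230:480,::-1],(750,690))[:600])
E
```

```text
t: 4.1
tool_pos: [0.511, -0.1078, 0.0548]
orientation: [1.623, 1.857, -0.671]
force: [0.4, 0.4, 0.4]
opening: 0.0006
t 4.1 standframe mm [ -2.4 163.7  54.8] F [0.4 0.4 0.4] q [ 0.22  0.19  1.96 -0.85  1.22  0.49]
twist to go [ 0.011 -0.     0.01 ]
tool shift mm [-43.8   1.5  43.5]
```

View pics/side1.png

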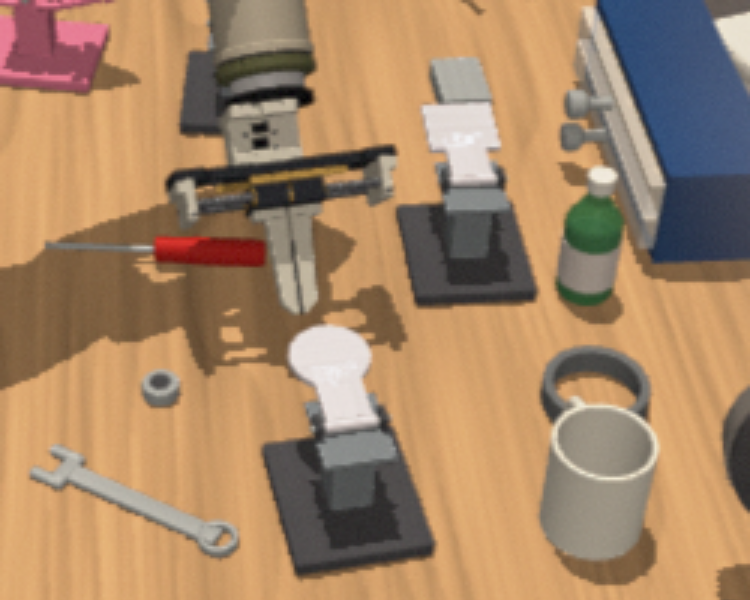

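The picture shows the shut fingertips at crop (298,310), just outside the disc rim at (330,335) and below it. The path in is clear. I move in under the rim, then work out the sweep.

```bash
python3 -m pendant '[{"translation":[-9,0,9],"twist":[0.01,0,0.01],"grip":-1},{"translation":[-9,0,9],"twist":[0,0,0],"grip":-1},{"translation":[-9,0,9],"twist":[0,0,0],"grip":-1},{"translation":[-9,0,9],"twist":[0,0,0],"grip":-1},{"translation":[-9,0,9],"twist":[0,0,0],"grip":-1},{"translation":[-4,0,4],"twist":[0,0,0],"grip":-1},{"translation":[-2,0,2],"twist":[0,0,0],"grip":-1},{"translation":[0,0,0],"twist":[0,0,0],"grip":-1},{"translation":[0,0,0],"twist":[0,0,0],"grip":-1},{"translation":[0,0,0],"twist":[0,0,0],"grip":-1}]'
cat >> h.py <<'E'
def way(phi,h=.0075,L=.015):
    c,s=np.cos(phi),np.sin(phi); k=np.sqrt(.5); u=np.array([s,-c])*.003; P=np.array([0,.089])
    if phi<np.pi/4: C=P+.102*np.array([c,s])+u-L*np.array([k,k]); T=C+h*np.array([k,-k])
    else:
        r=.087-.017*(phi-np.pi/4)/(.75*np.pi); C=P+r*np.array([c,s])+u
        f=np.clip((phi-2.1)/.5,0,1)*2-1          # contact moves from upper to lower corner
        T=C-f*h*np.array([k,-k])
    return np.array([0,*T])
E
python3 - <<'E'
from h import *
report(way(0.1))
W=np.array([way(a) for a in np.arange(0,3.15,np.pi/24)]); D=np.diff(W,axis=0)*1e3
for a,w,d in zip(np.arange(1,30),W[1:],D): print((a*np.pi/24).round(2),(w*1e3).round(1),"tool x,z",round(.707*(d[1]-d[2]),1),round(-.707*(d[1]+d[2]),1))
E
```

```text
t: 5.15
tool_pos: [0.5224, -0.187, 0.0585]
orientation: [1.64, 1.842, -0.675]
force: [-0.9, -0.2, -1.1]
opening: 0.0001
t 5.15 standframe mm [-0.6 83.7 58.5] F [-0.9 -0.2 -1.1] q [ 0.06  0.18  1.98 -0.9   1.13  0.41]
twist to go [ 0.002  0.001 -0.005]
tool shift mm [ -6.4   0.7 -24.5]
0.13 [ 0.  96.2 83.4] tool x,z -9.8 -9.1
0.26 [ 0.  94.  96.6] tool x,z -10.9 -7.7
0.39 [  0.   90.1 109.4] tool x,z -11.8 -6.3
0.52 [  0.   84.5 121.5] tool x,z -12.5 -4.7
0.65 [  0.   77.4 132.8] tool x,z -13.0 -3.0
0.79 [  0.   68.9 143.1] tool x,z -13.3 -1.3
0.92 [  0.   60.1 150.1] tool x,z -11.3 1.3
1.05 [  0.   50.5 155.9] tool x,z -10.9 2.7
1.18 [  0.   40.3 160.3] tool x,z -10.3 4.1
1.31 [  0.   29.7 163.3] tool x,z -9.6 5.3
1.44 [  0.   19.  164.9] tool x,z -8.7 6.5
1.57 [  0.    8.3 165. ] tool x,z -7.7 7.5
1.7 [  0.   -2.2 163.8] tool x,z -6.6 8.3
1.83 [  0.  -12.4 161.2] tool x,z -5.3 9.0
1.96 [  0.  -22.  157.4] tool x,z -4.1 9.5
2.09 [  0.  -30.9 152.4] tool x,z -2.8 9.8
2.23 [  0.  -41.6 149. ] tool x,z -5.2 10.0
2.36 [  0.  -51.5 144.8] tool x,z -4.0 10.0
2.49 [  0.  -60.4 139.8] tool x,z -2.7 9.8
2.62 [  0.  -67.7 133.8] tool x,z -1.0 9.4
2.75 [  0.  -71.4 124.9] tool x,z 3.6 8.9
2.88 [  0.  -74.  115.8] tool x,z 4.7 8.2
3.01 [  0.  -75.2 106.5] tool x,z 5.6 7.5
3.14 [  0.  -75.3  97.3] tool x,z 6.5 6.6
```

```bash
python3 -m pendant '[{"translation":[-9,0,-9],"twist":[0,0,0],"grip":-1},{"translation":[-9,0,-9],"twist":[0,0,0],"grip":-1},{"translation":[-9,0,-8],"twist":[0,0,0],"grip":-1},{"translation":[-11,0,-8],"twist":[0,0,0],"grip":-1},{"translation":[-11,0,-7],"twist":[0,0,0],"grip":-1},{"translation":[-11,0,-5],"twist":[0,0,0],"grip":-1},{"translation":[-11,0,-3],"twist":[0,0,0],"grip":-1},{"translation":[-11,0,0],"twist":[0,0,0],"grip":-1},{"translation":[0,0,0],"twist":[0,0,0],"grip":-1},{"translation":[0,0,0],"twist":[0,0,0],"grip":-1}]'
python3 - <<'E'
from h import *
report(way(1.05))
p,d=robot.read_camera("side"); cv2.imwrite("pics/side2.png",cv2.resize(p[190:370,250:450,::-1],(660,594)))
E
```

```text
t: 6.15
tool_pos: [0.5256, -0.2113, 0.1613]
orientation: [1.639, 1.841, -0.672]
force: [-0.3, 1.1, -0.2]
opening: 0.0004
t 6.15 standframe mm [ -0.4  59.2 161.3] F [-0.3  1.1 -0.2] q [ 0.01 -0.    1.95 -0.84  1.23  0.2 ]
twist to go [ 0.005  0.001 -0.006]
tool shift mm [-2.6  0.3 10. ]
```

View pics/side2.png

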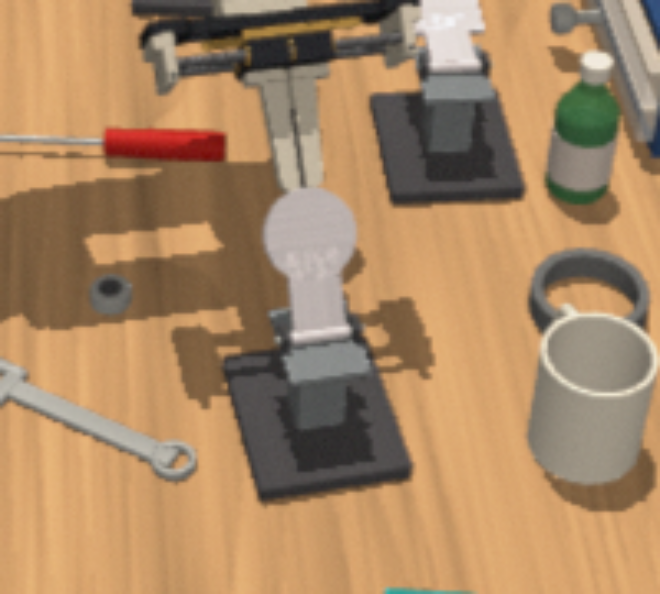

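The flag is up about 55°, the fingertip is behind it and the stand has not moved. I continue over the top.

```bash
python3 -m pendant '[{"translation":[-3,0,10],"twist":[0,0,0],"grip":-1},{"translation":[-10,0,4],"twist":[0,0,0],"grip":-1},{"translation":[-10,0,5],"twist":[0,0,0],"grip":-1},{"translation":[-9,0,7],"twist":[0,0,0],"grip":-1},{"translation":[-8,0,8],"twist":[0,0,0],"grip":-1},{"translation":[-7,0,8],"twist":[0,0,0],"grip":-1},{"translation":[-5,0,9],"twist":[0,0,0],"grip":-1},{"translation":[-4,0,10],"twist":[0,0,0],"grip":-1},{"translation":[-3,0,10],"twist":[0,0,0],"grip":-1},{"translation":[0,0,0],"twist":[0,0,0],"grip":-1}]'
python3 - <<'E'
from h import *
report(way(2.36))
p,d=robot.read_camera("side"); cv2.imwrite("pics/side3.png",cv2.resize(p[190:370,250:450,::-1],(660,594)))
E
```

```text
t: 7.2
tool_pos: [0.5366, -0.3114, 0.1502]
orientation: [1.639, 1.843, -0.675]
force: [1.3, -0.0, 0.1]
opening: 0.0005
t 7.2 standframe mm [ -1.4 -41.5 150.2] F [ 1.3 -0.   0.1] q [-0.19  0.04  1.92 -0.87  1.08  0.09]
twist to go [ 0.003  0.001 -0.004]
tool shift mm [-3.3  1.4 11.2]
```

View pics/side3.png

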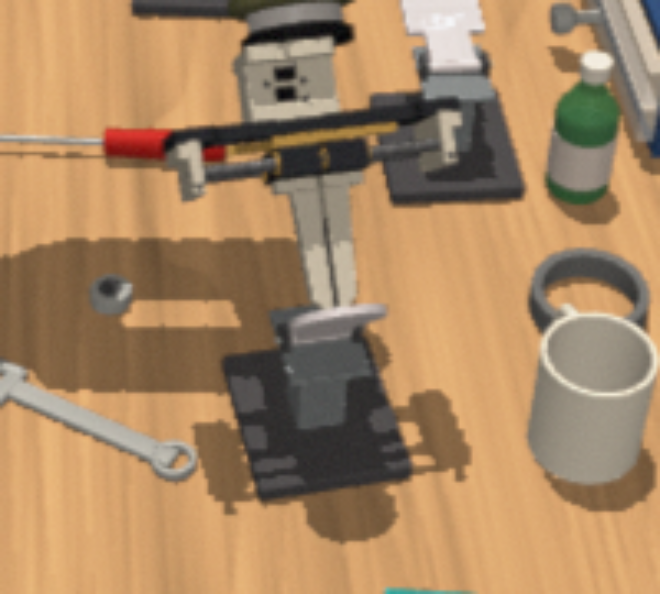

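The flag is past vertical at about 2.2 rad, and its rim is at crop (335,320). Now I press it down.

```bash
python3 -m pendant '[{"translation":[-3,0,11],"twist":[0,0,0],"grip":-1},{"translation":[-3,0,10],"twist":[0,0,0],"grip":-1},{"translation":[-1,0,9],"twist":[0,0,0],"grip":-1},{"translation":[3,0,9],"twist":[0,0,0],"grip":-1},{"translation":[5,0,8],"twist":[0,0,0],"grip":-1},{"translation":[5,0,7],"twist":[0,0,0],"grip":-1},{"translation":[3,0,3],"twist":[0,0,0],"grip":-1},{"translation":[2,0,2],"twist":[0,0,0],"grip":-1},{"translation":[1,0,1],"twist":[0,0,0],"grip":-1},{"translation":[0,0,0],"twist":[0,0,0],"grip":-1}]'
python3 - <<'E'
from h import *
report(way(3.14))
E
```

```text
t: 8.25
tool_pos: [0.5423, -0.3478, 0.0982]
orientation: [1.636, 1.84, -0.678]
force: [-2.0, 0.9, 2.3]
opening: 0.0006
t 8.25 standframe mm [ -0.1 -78.3  98.2] F [-2.   0.9  2.3] q [-0.26  0.15  1.92 -0.93  0.96  0.14]
twist to go [ 0.003  0.006 -0.004]
tool shift mm [ 2.6  0.1 -1.6]
```

```bash
python3 -m pendant '[{"translation":[1,0,1],"twist":[0,0,0],"grip":-1},{"translation":[1,0,1],"twist":[0,0,0],"grip":-1},{"translation":[1,0,1],"twist":[0,0,0],"grip":-1},{"translation":[1,0,1],"twist":[0,0,0],"grip":-1},{"translation":[1,0,1],"twist":[0,0,0],"grip":-1},{"translation":[0,0,0],"twist":[0,0,0],"grip":-1},{"translation":[0,0,0],"twist":[0,0,0],"grip":-1},{"translation":[0,0,0],"twist":[0,0,0],"grip":-1},{"translation":[0,0,0],"twist":[0,0,0],"grip":-1},{"translation":[0,0,0],"twist":[0,0,0],"grip":-1}]'
python3 - <<'E'
from h import *
report(way(3.14))
p,d=robot.read_camera("side"); cv2.imwrite("pics/side4.png",cv2.resize(p[190:370,250:450,::-1],(660,594)))
E
```

```text
t: 9.25
tool_pos: [0.5435, -0.3483, 0.0983]
orientation: [1.633, 1.83, -0.683]
force: [-0.9, -0.3, 2.4]
opening: 0.0005
t 9.25 standframe mm [  1.  -79.   98.3] F [-0.9 -0.3  2.4] q [-0.25  0.16  1.91 -0.95  0.97  0.16]
twist to go [ 0.003  0.015 -0.007]
tool shift mm [ 3.2 -1.1 -2. ]
```

View pics/side4.png

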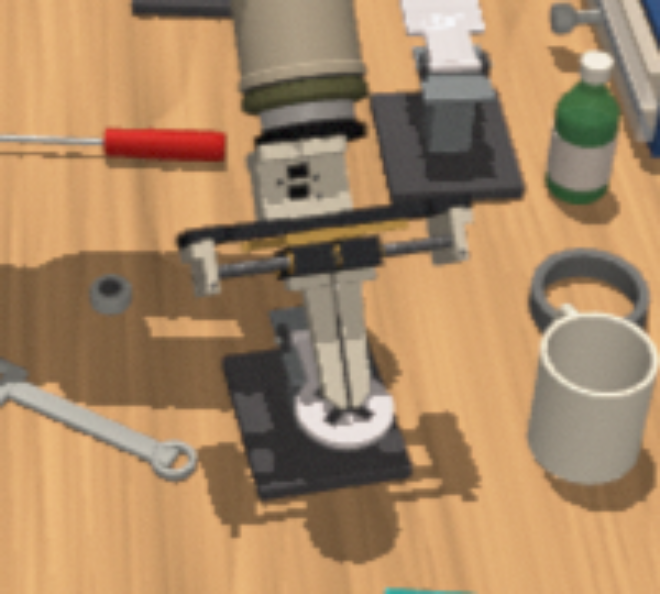

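The disc is over -y with the crossed face up, and the tip rests on it at crop (345,415). I press once more, reading the force at the end of the press.

```bash
python3 -m pendant '[{"translation":[0,0,0],"twist":[0,0,0],"grip":-1},{"translation":[0,0,0],"twist":[0,0,0],"grip":-1},{"translation":[0,0,0],"twist":[0,0,0],"grip":-1},{"translation":[0,0,0],"twist":[0,0,0],"grip":-1},{"translation":[0,0,0],"twist":[0,0,0],"grip":-1},{"translation":[0,0,0],"twist":[0,0,0],"grip":-1},{"translation":[1,0,1],"twist":[0,0,0],"grip":-1},{"translation":[1,0,1],"twist":[0,0,0],"grip":-1},{"translation":[2,0,2],"twist":[0,0,0],"grip":-1},{"translation":[2,0,2],"twist":[0,0,0],"grip":-1}]'
python3 -c "
from h import *
report()"
```

```text
t: 10.3
tool_pos: [0.5447, -0.3502, 0.0969]
orientation: [1.631, 1.821, -0.688]
force: [-12.0, 9.3, 21.9]
opening: 0.0006
t 10.3 standframe mm [  2.  -81.   96.9] F [-12.    9.3  21.9] q [-0.25  0.17  1.91 -0.96  0.97  0.18]
twist to go [ 0.002  0.023 -0.011]
```

There is a hard stop at 22 N, so the flag is against its stop. I retreat along the tool axis and check.

```bash
python3 -m pendant '[{"translation":[-3,0,-3],"twist":[0,0,0],"grip":-1},{"translation":[-5,0,-10],"twist":[0,0,0],"grip":-1},{"translation":[-10,0,-20],"twist":[0,0,0],"grip":-1},{"translation":[-10,0,-30],"twist":[0,0,0],"grip":-1},{"translation":[-10,0,-30],"twist":[0,0,0],"grip":-1},{"translation":[-10,0,-30],"twist":[0,0,0],"grip":-1},{"translation":[0,0,-30],"twist":[0,0,0],"grip":-1},{"translation":[0,0,-30],"twist":[0,0,0],"grip":-1},{"translation":[0,0,-10],"twist":[0,0,0],"grip":-1},{"translation":[0,0,0],"twist":[0,0,0],"grip":-1}]'
python3 - <<'E'
from h import *
report()
p,d=robot.read_camera("side"); z0=np.load("pics/side0.npz"); P=cloud("side",d)
cv2.imwrite("pics/side5.png",p[:,:,::-1])
st=(P-PV*[1,1,0])@S
hsv=cv2.cvtColor(p,cv2.COLOR_RGB2HSV)
m=(hsv[...,2]>170)&(hsv[...,1]<40)&(abs(st[...,0])<.03)&(st[...,1]<-.04)&(st[...,1]>-.12)&(st[...,2]>.03)&(st[...,2]<.15)
Q=st[m]; A=np.c_[Q[:,1],np.ones(len(Q))]; print("flag pts",m.sum(),np.linalg.lstsq(A,Q[:,2],rcond=None)[0],"med",np.median(Q,0).round(4))
for k in (-.05,-.07,-.09): print(k,np.median(Q[abs(Q[:,1]-k)<.008,2]).round(4))
p2,d2=robot.read_camera("top"); P2=cloud("top",d2); cv2.imwrite("pics/top5.png",p2[:,:,::-1])
E
```

```text
t: 11.3
tool_pos: [0.5294, -0.2376, 0.2702]
orientation: [1.634, 1.83, -0.682]
force: [-0.2, -0.5, 0.3]
opening: 0.0004
t 11.3 standframe mm [  0.3  32.6 270.2] F [-0.2 -0.5  0.3] q [-0.04 -0.11  1.85 -0.81  1.34  0.02]
twist to go [ 0.004  0.015 -0.008]
flag pts 410 [-0.00057145  0.09222155] med [ 0.0011 -0.0742  0.0923]
-0.05 0.0923
-0.07 0.0922
-0.09 0.092
```

View pics/side5.png

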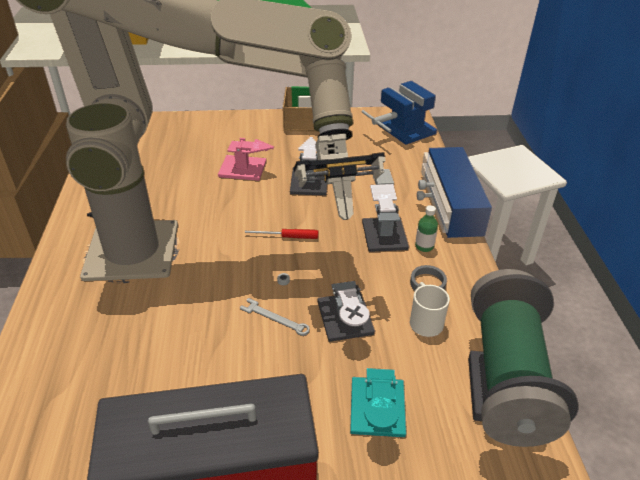

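The flag lies flat with its cross up, at side pixel (354,313). Its top face is at z = 92 mm with a slope of about 0. The stand and bystanders are at their old pixels, and the tool is free in the air. Handing in.

```bash
python3 -c "
from plant import robot
print(robot.close_job(), robot.read_state()['t'])"
```

```text
the job is handed in; nothing more can be done
the job is handed in; nothing more can be done
```

The round flag now lies flat on the -y side of its stand with the crossed face up, and the job is handed in. I pushed it over with the shut fingertips, the tool tilted 45°: up from under the rim, over the hinge, then down against its stop at about 22 N. It took about 11.5 s, and I viewed 8 pictures.

- **Flag:** after I backed off, depth readings put its upper face at 92 mm with a slope of about 0.001 rad, so the angle is close to pi.
- **Robot:** the tool was in free air at about 0.27 m, and the force reading was within noise.
- **Stand and other things:** by eye in the last side picture, the round stand, the square flag and the bystanders are where they began. I did not measure their positions.
- **Not confirmed:** the gripper partly hid the pointed flag in that last view. The arm stayed clear of it in the views I checked. I saved a last top picture but did not look at it.

No checks failed or disagreed.

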